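# Load the gasket flattening jig

### The arm

A 6-joint arm with a two-finger parallel gripper is mounted at the origin on the work surface. World frame = base frame: x ahead of the robot, y to its left, z up, the work surface at z = 0. Lengths are in m, angles in degrees, forces in N, time in s.
With the tool pointing down it reaches from about 0.4 to 0.825 m from the base axis. Payload 7 kg.
Tool frame: the origin (TCP) lies midway between the tips of the shut fingers; the grasp point (between the pads) lies hold_point_z behind it (hold_point_z is the distance from the TCP to the grasp point, in m); z points along the fingers, y is the line along which they close (so a half turn about z gives the same grasp; the last joint's range is limited). The gripper opens to 88 mm and grips with 3 to 60 N. Pads are 19 mm wide; open, the fingers measure 130 mm over their backs; the gripper's body (78 mm by 193 mm) begins 47 mm behind the grasp point.
Start: joints at [79.761, 20.546, 0.682, 0, -70.136, -16.507], TCP at [0.304, 0.603, 0.227] pointing down, gripper open.
Joint ranges: [-176.03, 176.03], [-82.01, 121.73], [-58.28, 71.71], [-173.87, 95.51], [-174.79, -0.11], [-173.66, 173.66]. Speed limits (degrees/s): [136.94, 136.94, 172.46, 180, 180, 180].

### API

Orientations are given as [roll, pitch, yaw] about the fixed x, y, z axes, in that order (R = Rz(yaw) Ry(pitch) Rx(roll)).
In Python, from plant import * gives the robot as it stands.
- The arm moves only by the tool step_arm, never from a script. Its argument "steps" is a list that holds one entry, the list of rows, each a list of 6 numbers: the shift along the tool's x, y, z scaled (see below), then the turn, a rotation vector about the tool's x, y, z scaled (see below). In form: [[[tx, ty, tz, wx, wy, wz], ...]]. A call has 1 to 20 rows; each row is the pose to reach, as a shift and turn from the pose commanded when the call began, along the tool's axes at that moment; what a row does not reach only later rows make up. The controller multiplies each number of a shift by 100 mm and each number of a turn by 0.5 rad. A row lasts 1/10 s, in which the tool goes at most 50 mm and 8.59 degrees, less where a joint would pass 70% of its speed; a pose out of reach is approached as far as the arm can. A call with a number of a shift or a turn outside -1 to 1 is refused whole. A call with a gripper value outside its range is refused whole. "jaw" is the closure in counts, from 0 (fully open) to 255 (shut), set as the call begins (left out, the last holds). The fingers move at their own pace and stop on an object; the grip force is fixed at half the most. Time passes only in rows, so rows that repeat a pose let the fingers close. It gives the time, the measured TCP pose, the force, the opening and the grip force at its end, in the units of the state.
- get_obs(): the state, without advancing time (a new reading comes with each control period).
- snapshot(name): name is "scene" or "top"; returns (picture, depth): 480x640x3 uint8, red, green, blue; 480x640 float32, m along the optical axis (not along the pixel's ray), 0 where there is no reading.
- calibration(name): a dict with "mtx" (3x3 intrinsics, pixels), "rvec" (rotation vector, rad) and "tvec" (3), from world to camera coordinates, as OpenCV has them. Camera axes: x right, y down, z forward; pixel columns grow to the right and rows downward; lengths in m; the calibration is good to about 2 mm. A picture is of the moment at which its call begins. calibration takes no time and is no camera call.
- close_job(): hands the job in; it is judged then, once.
The state is a dict: "clock": time; "joint_pos": joint angles; "qvel": joint speeds; "tau": joint torques, N m; "tool_pos": TCP position; "orientation": TCP orientation; "force": force on the tool from outside, world axes, zero at the start; "moment": the same for the moment, N m; "opening": finger opening in m; "gripper_force": force on a finger pad.
Only numpy, scipy, OpenCV 4.12 (cv2) and the standard library are available. Lean on these libraries where they do the work, as an engineer would, in place of code of your own. Each camera call takes 0.05 s, during which the arm holds its last target. There are 200 camera calls.

### The job

Load the flattening jig: slide the round ring gasket onto the round pad and the flat oval gasket onto the oval pad, lined up with it, keeping each gasket flat on the bench all the way. With both lying wholly on their pads, lower the cover plate gently over the two locating pins until it rests flush on both gaskets, then swing the clamp arm right over the plate to its stop. Leave the other things on the bench where they are.

Things in the scene. Friction and masses are not known exactly. Their poses are not given: they have to be found in the camera images.
- round_gasket: Loose flat ring gasket, steel with a dark winding on top: outer diameter 84, hole 56, band 14 wide, 8 thick, about 0.14 kg. Origin: centre of the ring, on its underside (on the bench at the start); z up.
- oval_gasket: Loose flat oval gasket, same make: outline 104 long by 70 wide with straight sides and half-round ends (outer end radius 35, the straights 34 long), band 14 wide, opening 76 by 42, 8 thick, about 0.14 kg. Origin: its centre, on its underside; y along its length, x across it, z up.
- jig: The jig, fixed in the bench, Origin: the point midway between its two locating pins, on the bench; x runs from the round pad (at x = -70) to the oval pad (at x = +70). Two upright steel pins, diameter 10, stand at x = 0, y = +48 and y = -48; they are 40 high, the top 10 tapering. At x = +70, y = +85 stands the post of the clamp arm (diameter 24 at the hub, up to 31 high).
- round_pad (a point): Centre of the round black rubber pad, diameter 100, let in flush with the bench (no step): the round gasket belongs here.
- oval_pad (a point): Centre of the oval black rubber pad, 120 long by 86 wide, let in flush with the bench (no step): the oval gasket belongs here, its length along the jig's y.
- cover_plate: Loose flat dark-grey metal cover plate, 240 (x) by 120 (y) by 6 thick, 0.5 kg, with two through holes of diameter 14 at x = 0, y = +48 and -48 for the pins. Light metal bridge handle at its centre: a bar 16 wide (x), 60 long (y), its underside 36 and its top 48 above the plate's underside, on two feet. Origin: centre of the underside. Either way round fits. Starts flat on the bench; seated, its underside is 8 above the bench, its x along the jig's x.
- clamp (a joint): Angle of the clamp arm about its upright pivot (rad), stiff enough to stay where left (about 0.04 N m). 0 = its stop, swung right over the plate, pointing along the jig's -y; it grows anticlockwise seen from above, through the jig's +x, as the arm swings clear; it starts clear, at 1.7 to 2.4. The arm is 14 wide, 20.5 to 30.5 above the bench, so that it passes over the seated plate.
- clamp_knob (a point): Middle of the upright black knob at the arm's end, 60 from the pivot axis: diameter 14, from 30 to 63 above the bench; this point is 48 above the bench.
- clamp_pivot (a point): On the pivot axis of the clamp arm, 25 above the bench, at the jig's x = +70, y = +85.
- gasket_stack: Bystander: strapped stack of ring gaskets, diameter 84, 48 high. Origin under its centre.
- short_stack: Bystander: strapped stack of smaller ring gaskets, diameter 64, 24 high. Origin under its centre.
- spray_can: Bystander: upright can, diameter 60, 170 high. Origin under its centre.
- tape_roll: Bystander: roll of brown tape, diameter 84, 22 high. Origin under its centre.
- wrench: Bystander: wrench lying flat, 160 long. Origin under its middle.
- flange: Bystander: dark steel pipe flange, diameter 80, 35 high. Origin under its centre.
Not all that is in view belongs to the job. What is shaped like the oval_gasket but purple is not meant. Leave any green look-alike of the round_gasket alone.

How it is judged (in metres and radians):
On the way, in this order (a step that is already met when the one before it is completed fails the run):
1. both gaskets lie still on their pads, the oval one lined up, before the plate comes over them (horizontal distance between round_gasket and round_pad below 0.01 m and horizontal distance between oval_gasket and oval_pad below 0.01 m and angle between the y axis of oval_gasket and the y axis of jig, either way round below 0.2 rad and height (world z) of each of round_gasket, oval_gasket below 0.003 m and linear speed of each of round_gasket, oval_gasket below 0.02 m/s and horizontal distance between cover_plate and jig above 0.12 m), for 0.2 s.
2. the cover plate rests flush on both gaskets, on its pins, let go, with the clamp arm still clear (horizontal distance between round_gasket and round_pad below 0.01 m and horizontal distance between oval_gasket and oval_pad below 0.01 m and angle between the y axis of oval_gasket and the y axis of jig, either way round below 0.2 rad and height (world z) of each of round_gasket, oval_gasket below 0.003 m and horizontal distance between cover_plate and jig below 0.006 m and height (world z) of cover_plate between 0.006 and 0.0105 m and angle between cover_plate's own z axis and vertical below 0.025 rad and angle between the x axis of cover_plate and the x axis of jig, either way round below 0.06 rad and linear speed of cover_plate below 0.02 m/s and contact force between cover_plate and the fingers below 0.3 N and value of joint clamp above 1.2 rad), for 0.2 s.
At the end, for the whole second after the job is handed in: Each gasket flat on the bench within 10 mm of its pad's centre, the oval within 0.2 rad; plate on the pins within 6 mm and 0.06 rad of the jig, level within 0.025 rad, underside 6 to 10.5 mm up (resting on both gaskets), all at rest; clamp arm within 0.15 rad of its stop (horizontal distance between round_gasket and round_pad below 0.01 m and horizontal distance between oval_gasket and oval_pad below 0.01 m and angle between the y axis of oval_gasket and the y axis of jig, either way round below 0.2 rad and height (world z) of each of round_gasket, oval_gasket below 0.003 m and linear speed of each of round_gasket, oval_gasket, cover_plate below 0.02 m/s and horizontal distance between cover_plate and jig below 0.006 m and height (world z) of cover_plate between 0.006 and 0.0105 m and angle between cover_plate's own z axis and vertical below 0.025 rad and angle between the x axis of cover_plate and the x axis of jig, either way round below 0.06 rad and value of joint clamp below 0.15 rad); the robot touches nothing.
It fails at once if a gasket is lifted off the bench (its centre more than 12 mm up) or tipped (height (world z) of any of round_gasket, oval_gasket above 0.012 m or angle between any of round_gasket, oval_gasket's own z axis and vertical above 0.35 rad).
It fails at once if the cover plate is dropped onto the gaskets (faster than 0.4 m/s when over the jig and less than 60 mm up) (horizontal distance between cover_plate and jig below 0.04 m and height (world z) of cover_plate below 0.06 m and linear speed of cover_plate above 0.4 m/s).
It fails at once if another thing on the bench is moved by more than 40 mm (distance of any of gasket_stack, short_stack, spray_can, tape_roll, wrench, flange from where it was at the start of the episode above 0.04 m).
It also fails if it takes over 72 s, if anything falls off the work surface, if the arm or the gripper's body presses on something with over 40 N, if the wrist force passes 120 N, or if a joint passes its speed limit or range.

## Working session

There is one attempt and no reset: what is moved stays moved. The work goes in short steps, Python scripts to look and compute and a tool call to move; the robot and the scene stay as the last step left them, time stands still between calls to the robot, and variables do not carry over. Pictures are saved under pics/ and viewed, at most 10 in all, crops included, and the job is handed in when it is done.

Besides the shell and the picture viewer there is one more tool, called as name(argument=value, ...), one argument or row to a line, values as JSON. step_arm: Moves the arm, as the interface text tells. Its arguments: {"type":"object","properties":{"steps":{"type":"array","items":{"type":"array","items":{"type":"array","items":{"type":"number","minimum":-1,"maximum":1}}}},"jaw":{"type":"number"}},"required":["steps"]}

```bash
ls; mkdir -p pics; python3 - <<'E'
from plant import *
import cv2,numpy as np
print(get_obs())
for n in("scene","top"):
    p,d=snapshot(n); cv2.imwrite(f"pics/{n}0.png",p[:,:,::-1]); np.save(f"{n}0.npy",d); c=calibration(n);print(n,c)
E
```

```text
pics
{'clock': 0.0, 'joint_pos': array([ 7.97618302e+01,  2.05894688e+01,  6.34374460e-01, -1.96007939e-02,
       -7.01362215e+01, -1.65079370e+01]), 'qvel': array([-0.05155529,  0.0557362 , -0.06106483, -0.02418186,  0.0588768 ,
        0.03714002]), 'tau': array([-1.87743390e-03, -5.82716596e+01,  2.93065274e+01,  6.99745461e+00,
        6.86368949e-03, -1.67727899e-04]), 'tool_pos': array([0.30357195, 0.60233897, 0.22565108]), 'orientation': array([ 1.79907212e+02, -8.28296924e-03, -2.67527748e+01]), 'force': array([-0.19325955,  0.14125858,  0.48729306]), 'moment': array([ 0.01904093,  0.03794453, -0.01143917]), 'gripper_force': 0.0, 'opening': 0.08753616319624072}
scene {'mtx': array([[444.48596568,   0.        , 310.83569316],
       [  0.        , 444.48596568, 238.55440068],
       [  0.        ,   0.        ,   1.        ]]), 'rvec': array([ 2.23383704,  0.75752695, -0.3146689 ]), 'tvec': array([-0.42950565, -0.24087364,  1.49542482])}
top {'mtx': array([[562.61483899,   0.        , 321.41121838],
       [  0.        , 562.61483899, 237.96672459],
       [  0.        ,   0.        ,   1.        ]]), 'rvec': array([ 2.12353947, -2.15272772,  0.14575333]), 'tvec': array([-0.04166654,  0.60030385,  1.42211403])}
```

View pics/top0.png

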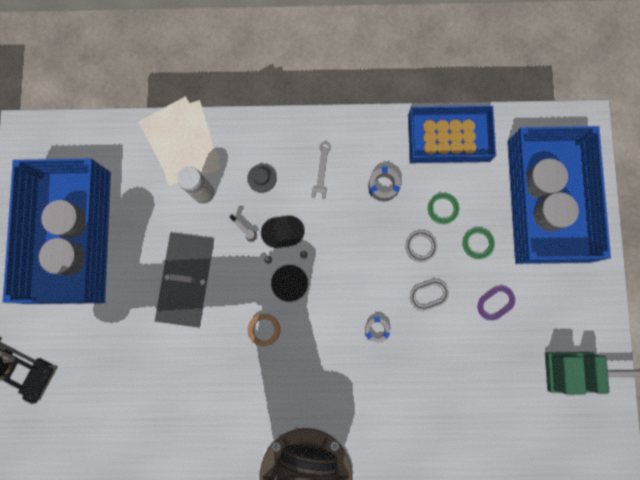

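View pics/scene0.png

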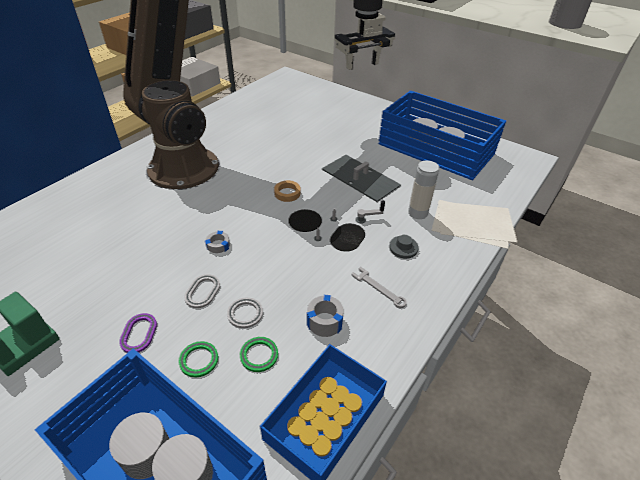

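The top view has robot up = world +x. What I can see:
- **Ring candidates:** grey at (421,245), greens at (443,208) and (479,243). Grey is the one meant.
- **Oval candidates:** grey at (429,294), purple at (497,302). Grey is the one meant.
- **Plate:** (185,280).
- **Pads:** round at (289,283), oval at (283,231).
- **Pins:** (268,259) and (304,254).
- **Clamp:** post near (251,235), knob near (234,216).

Next I'll rectify both views onto bench planes to measure these closer up.

```bash
cat > h.py <<'E'
from plant import *
import cv2,numpy as np
def proj(n,P):
    c=calibration(n); return cv2.projectPoints(np.float64(P).reshape(-1,1,3),c["rvec"],c["tvec"],c["mtx"],None)[0][:,0]
def world(n,px,z):
    "pixels -> world at height z"
    c=calibration(n);R=cv2.Rodrigues(c["rvec"])[0];px=np.float64(px).reshape(-1,2)
    r=(R.T@np.linalg.inv(c["mtx"])@np.c_[px,np.ones(len(px))].T).T;o=-R.T@c["tvec"]
    return o+r*((z-o[2])/r[:,2])[:,None]
def rect(n,im,z,x1,y1,w,h,s):
    "orthophoto at height z: top-left is world (x1,y1); right=-y, down=-x; s px per mm"
    k=1/(1000*s);P=[[x1,y1,z],[x1,y1-w*k,z],[x1-h*k,y1-w*k,z],[x1-h*k,y1,z]]
    H=cv2.getPerspectiveTransform(np.float32(proj(n,P)),np.float32([[0,0],[w,0],[w,h],[0,h]]))
    return cv2.warpPerspective(im,H,(w,h),flags=cv2.INTER_CUBIC)
def tri(pt,ps):
    "two-view triangulation, top pixel and scene pixel"
    M=[]
    for n in("top","scene"):
        c=calibration(n);M.append(c["mtx"]@np.c_[cv2.Rodrigues(c["rvec"])[0],c["tvec"]])
    X=cv2.triangulatePoints(M[0],M[1],np.float64(pt).reshape(2,1),np.float64(ps).reshape(2,1));return (X[:3]/X[3])[:,0]
E
python3 - <<'E'
from h import *
import plant
print([k for k in dir(plant) if not k.startswith('_')], getattr(plant,'hold_point_z',None))
t=cv2.imread("pics/top0.png");s=cv2.imread("pics/scene0.png")
a=rect("top",t,0.004,.72,.42,780,290,1);b=rect("scene",s,0.004,.72,.42,780,290,1)
cv2.imwrite("pics/rect0.png",np.vstack([a,b]))
L=dict(ring=(421,245),oval=(429,294),plate=(185,280),rpad=(289,283),opad=(283,231),pinA=(268,259),pinB=(304,254),knob=(234,216))
for k,v in L.items(): print(k,world("top",v,0)[0].round(3))
E
```

```text
['PlanningError', 'calibration', 'close_job', 'get_obs', 'hold_point_z', 'snapshot'] 0.0188
ring [ 0.583 -0.315  0.   ]
oval [ 0.453 -0.331  0.   ]
plate [0.498 0.316 0.   ]
rpad [0.487 0.038 0.   ]
opad [0.627 0.054 0.   ]
pinA [0.552 0.094 0.   ]
pinB [ 0.564 -0.002  0.   ]
knob [0.67  0.187 0.   ]
```

View pics/rect0.png

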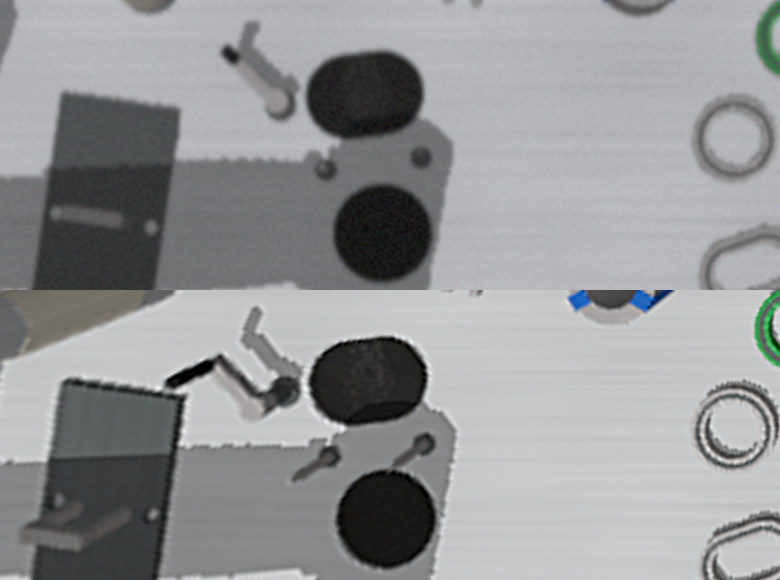

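Both rectified views agree to within about 4 mm. The jig outline matches the text, and the grey ring is at rectified (734,137) with the grey oval beneath it. Now for precise fits.

```bash
cat >> h.py <<'E'
S=2
def toW(p,x1,y1): return np.array([x1-p[1]/1000/S,y1-p[0]/1000/S])
def patch(n,im,z,c,half): return rect(n,im,z,c[0]+half,c[1]+half,int(half*2000*S),int(half*2000*S),S)
def blob(n,im,z,c,half,f):
    "biggest contour of mask f(gray) in patch -> centre, minAreaRect size mm, world angle deg of long side (from +x, ccw)"
    p=patch(n,im,z,c,half);m=f(p).astype(np.uint8)*255
    m=cv2.morphologyEx(m,cv2.MORPH_OPEN,np.ones((3,3)))
    cs=cv2.findContours(m,cv2.RETR_EXTERNAL,cv2.CHAIN_APPROX_NONE)[0];k=max(cs,key=cv2.contourArea)
    h=cv2.convexHull(k);M=cv2.moments(h);ctr=toW((M["m10"]/M["m00"],M["m01"]/M["m00"]),c[0]+half,c[1]+half)
    mu=np.array([[M["mu20"],M["mu11"]],[M["mu11"],M["mu02"]]]);v=np.linalg.eigh(mu)[1][:,1]
    return ctr.round(4),np.round(np.array(cv2.minAreaRect(k)[1])/S,1),round(np.degrees(np.arctan2(-v[0],-v[1]))%180,1)
gray=lambda p:cv2.cvtColor(p,cv2.COLOR_BGR2GRAY)
E
python3 - <<'E'
from h import *
I={n:cv2.imread(f"pics/{n}0.png") for n in("top","scene")}
for n in I:
    print(n)
    print(" rpad",blob(n,I[n],0,(.487,.038),.07,lambda p:gray(p)<45))
    print(" opad",blob(n,I[n],0,(.627,.054),.08,lambda p:gray(p)<(60 if n=="top" else 60)))
    bg=lambda p:gray(p)<np.median(gray(p))-22
    print(" ring",blob(n,I[n],.008,(.583,-.315),.065,bg))
    print(" oval",blob(n,I[n],.008,(.453,-.331),.075,bg))
# gallery
row=[]
for n in I:
    row.append(np.hstack([cv2.resize(patch(n,I[n],z,c,h),(266,266)) for z,c,h in((.008,(.453,-.331),.075),(.042,(.498,.316),.13),(.048,(.66,.165),.08))]))
cv2.imwrite("pics/g.png",np.vstack(row))
E
```

```text
top
 rpad (array([0.4875, 0.0381]), array([93., 94.]), np.float64(91.3))
 opad (array([0.6255, 0.0557]), array([ 80.9, 113.2]), np.float64(96.2))
 ring (array([ 0.5821, -0.3132]), array([83.4, 89.4]), np.float64(158.1))
 oval (array([ 0.4532, -0.3292]), array([ 75.2, 107.5]), np.float64(114.0))
scene
 rpad (array([0.4889, 0.0378]), array([96.4, 96.9]), np.float64(128.0))
 opad (array([0.6272, 0.0557]), array([ 84.1, 117.3]), np.float64(97.3))
 ring (array([ 0.5879, -0.3181]), array([91., 86.]), np.float64(149.0))
 oval (array([ 0.4585, -0.3339]), array([ 76.3, 110.1]), np.float64(116.7))
```

View pics/g.png

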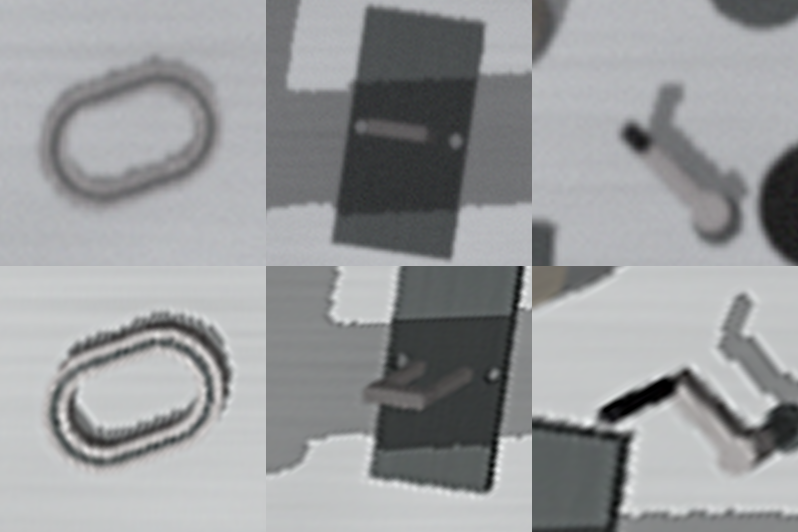

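Measurements, all consistent with the given sizes (pad spacing 139.6 mm):

| Item | Position (x, y) | Angle |
|---|---|---|
| Round pad | (0.488, 0.038) | – |
| Oval pad | (0.6265, 0.0557) | – |
| Jig | origin (0.5573, 0.0469) | 7.3° |
| Ring | (0.583, -0.315) | – |
| Oval gasket | (0.4545, -0.3305) | long axis about 115° |

I'll head for the ring and grip its band on the +y side.

step_arm(
  steps=[
    [[0.33,0.33,0,0,0,0],[0.67,0.67,0,0,0,0],[1,1,0,0,0,0]],
  ],
  jaw=139,
)

```text
clock: 0.4
tool_pos: [0.348, 0.4667, 0.2257]
orientation: [179.9, -0.0, -26.7]
force: [1.8, -0.4, 0.9]
opening: 0.0694
gripper_force: 0.0
```

step_arm(
  steps=[
    [[0.33,0.33,0,0,0,0],[0.67,0.67,0,0,0,0],[1,1,0,0,0,0]],
  ],
)

```text
clock: 0.7
tool_pos: [0.3924, 0.332, 0.2264]
orientation: [180.0, 0.0, -26.7]
force: [0.8, 0.2, 0.8]
opening: 0.045
gripper_force: 0.0
```

step_arm(
  steps=[
    [[0.33,0.33,0,0,0,0],[0.67,0.67,0,0,0,0],[1,1,0,0,0,0]],
  ],
)

```text
clock: 1.0
tool_pos: [0.4366, 0.1978, 0.2266]
orientation: [-180.0, 0.0, -26.7]
force: [0.9, 0.2, -0.4]
opening: 0.0398
gripper_force: 0.0
```

step_arm(
  steps=[
    [[0.33,0.33,0,0,0,0],[0.67,0.67,0,0,0,0],[1,1,0,0,0,0]],
  ],
)

```text
clock: 1.3
tool_pos: [0.481, 0.0636, 0.2266]
orientation: [-180.0, -0.0, -26.7]
force: [0.9, 0.2, 0.8]
opening: 0.0401
gripper_force: 0.0
```

step_arm(
  steps=[
    [[0.33,0.33,0.33,0,0,0],[0.67,0.67,0.67,0,0,0],[1,1,1,0,0,0]],
  ],
)

```text
clock: 1.6
tool_pos: [0.5195, -0.0525, 0.1392]
orientation: [-180.0, -0.0, -26.8]
force: [0.5, 0.4, 1.3]
opening: 0.0401
gripper_force: 0.0
```

step_arm(
  steps=[
    [[0.33,0.33,0,0,0,-0.25],[0.67,0.67,0,0,0,-0.5],[1,1,0,0,0,-0.75],[1,1,0,0,0,-0.93],[1,1,0,0,0,-0.93]],
  ],
)

```text
clock: 2.1
tool_pos: [0.5631, -0.1865, 0.1389]
orientation: [-180.0, 0.1, -0.2]
force: [-1.2, 0.8, 0.3]
opening: 0.0397
gripper_force: 0.0
```

step_arm(
  steps=[
    [[0.1,0.46,0.3,0,0,0],[0.2,0.935,0.6,0,0,0],[0.2,0.935,1,0,0,0],[0.2,0.935,1,0,0,0]],
  ],
)

```text
clock: 2.5
tool_pos: [0.5789, -0.2781, 0.0333]
orientation: [-179.8, 0.6, -0.4]
force: [-1.7, 0.7, -0.3]
opening: 0.0395
gripper_force: 0.0
```

step_arm(
  steps=[
    [[0,0,0.15,0,0,0],[0,0,0.3,0,0,0],[0,0,0.36,0,0,0],[0,0,0.36,0,0,0]],
  ],
)

```text
clock: 2.9
tool_pos: [0.5834, -0.2777, 0.0039]
orientation: [-180.0, 0.0, -0.1]
force: [-0.3, 0.2, -0.1]
opening: 0.0395
gripper_force: 0.0
```

```bash
python3 - <<'E'
from h import *
o=get_obs();print(o["tool_pos"],o["orientation"],o["force"],o["opening"])
p,_=snapshot("scene");q=proj("scene",[.58,-.29,.02])[0].astype(int)
c=p[q[1]-70:q[1]+70,q[0]-90:q[0]+90,::-1];cv2.imwrite("pics/r1.png",cv2.resize(c,None,fx=4,fy=4,interpolation=cv2.INTER_CUBIC))
E
```

```text
[ 0.58343152 -0.27771861  0.00391325] [-1.79994653e+02  1.73626447e-02 -5.49496897e-02] [-0.34705368  0.16065208 -0.13504313] 0.039479420491240404
```

View pics/r1.png

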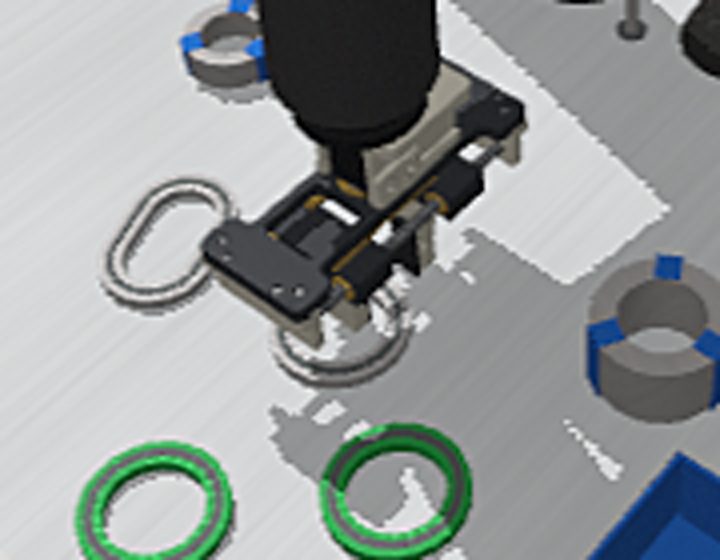

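The fingers straddle the ring's +y band: the inner finger is in the hole near (345,310) and the outer one is at (425,240). Closing now.

step_arm(
  steps=[
    [[0,0,0.01,0,0,0],[0,0,0.01,0,0,0],[0,0,0.01,0,0,0],[0,0,0.01,0,0,0],[0,0,0.01,0,0,0],[0,0,0.01,0,0,0]],
  ],
  jaw=255,
)

```text
clock: 3.55
tool_pos: [0.5836, -0.2787, 0.0034]
orientation: [180.0, -0.0, -0.1]
force: [-1.4, -0.2, 4.7]
opening: 0.0139
gripper_force: 29.7
```

Gripped at an opening of 13.9 mm. Sliding it to the round pad.

step_arm(
  steps=[
    [[-0.08,-0.2,0,0,0,0],[-0.16,-0.4,0,0,0,0],[-0.24,-0.6,0,0,0,0],[-0.32,-0.8,0,0,0,0],[-0.4,-1,0,0,0,0]],
  ],
)

```text
clock: 4.05
tool_pos: [0.5441, -0.1782, 0.0034]
orientation: [180.0, -0.1, -0.1]
force: [0.7, -2.0, 2.6]
opening: 0.0135
gripper_force: 29.6
```

step_arm(
  steps=[
    [[-0.08,-0.2,0,0,0,0],[-0.16,-0.4,0,0,0,0],[-0.24,-0.6,0,0,0,0],[-0.32,-0.8,0,0,0,0],[-0.4,-1,0,0,0,0]],
  ],
)

```text
clock: 4.55
tool_pos: [0.5042, -0.0778, 0.0033]
orientation: [180.0, -0.1, -0.1]
force: [1.2, -1.6, 2.9]
opening: 0.0139
gripper_force: 29.6
```

step_arm(
  steps=[
    [[-0.05,-0.2,0,0,0,0],[-0.1,-0.4,0,0,0,0],[-0.15,-0.6,0,0,0,0],[-0.15,-0.8,0,0,0,0],[-0.15,-1,0,0,0,0],[-0.15,-1,0,0,0,0]],
  ],
)

```text
clock: 5.15
tool_pos: [0.4898, 0.0234, 0.0033]
orientation: [-180.0, -0.1, 0.0]
force: [-0.2, 1.8, 5.0]
opening: 0.0138
gripper_force: 29.7
```

step_arm(
  steps=[
    [[-0.01,-0.15,0,0,0,0],[-0.02,-0.3,0,0,0,0],[-0.02,-0.42,0,0,0,0],[-0.02,-0.5,0,0,0,0],[-0.02,-0.5,0,0,0,0],[-0.02,-0.5,0,0,0,0]],
  ],
)

```text
clock: 5.75
tool_pos: [0.4876, 0.0718, 0.0033]
orientation: [-180.0, -0.1, -0.1]
force: [-2.0, 3.3, 4.8]
opening: 0.0142
gripper_force: 29.7
```

step_arm(
  steps=[
    [[0,0,0,0,0,0],[0,0,0,0,0,0],[0,0,0,0,0,0],[0,0,0,0,0,0],[0,0,-0.2,0,0,0],[0,0,-0.6,0,0,0],[0,0,-1,0,0,0]],
  ],
  jaw=139,
)

```text
clock: 6.45
tool_pos: [0.4863, 0.071, 0.1035]
orientation: [179.9, 0.1, -0.1]
force: [1.9, 0.7, -0.7]
opening: 0.0395
gripper_force: 0.0
```

step_arm(
  steps=[
    [[0,0.5,0,0,0,0],[0,1,0,0,0,0],[0,1,0,0,0,0]],
  ],
)

```text
clock: 6.75
tool_pos: [0.4857, -0.0325, 0.103]
orientation: [180.0, 0.0, -0.4]
force: [-0.6, 0.1, 0.2]
opening: 0.0397
gripper_force: 0.0
```

step_arm(
  steps=[
    [[0,0.5,0,0,0,0.27],[0,1,0,0,0,0.54],[0,1,0,0,0,0.75]],
  ],
)

```text
clock: 7.05
tool_pos: [0.4857, -0.1327, 0.1025]
orientation: [180.0, 0.1, -22.2]
force: [0.9, 0.4, 0.1]
opening: 0.0397
gripper_force: 0.0
```

```bash
python3 - <<'E'
from h import *
o=get_obs();print(o["clock"],o["tool_pos"],o["orientation"])
I=[]
for n in("top","scene"):
    p,_=snapshot(n);p=p[:,:,::-1].copy();cv2.imwrite(f"{n}1.png",p)
    I.append(patch(n,p,.004,(.5573,.0469),.15)[:,:,:]);I.append(patch(n,p,.008,(.4545,-.3305),.15))
I=[cv2.resize(i,(380,290)) if 0 else cv2.resize(i,(290,290)) for i in I]
cv2.imwrite("pics/c1.png",np.vstack([np.hstack(I[:2]),np.hstack(I[2:])]))
E
```

```text
7.05 [ 0.48574121 -0.1327202   0.1025335 ] [ 1.79952388e+02  5.49605629e-02 -2.21802027e+01]
```

View pics/c1.png

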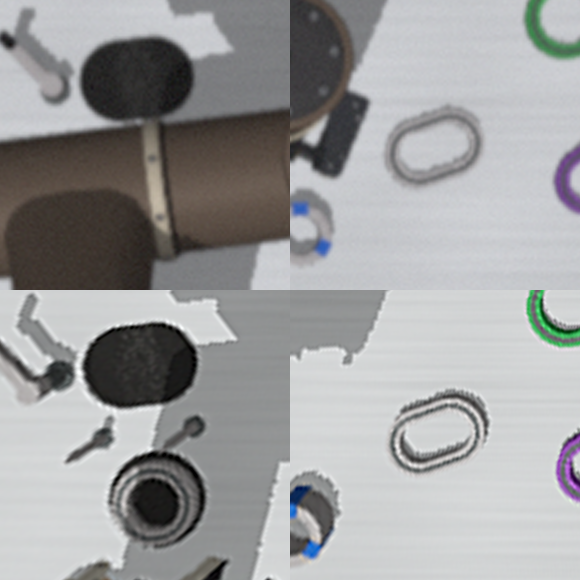

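The scene view shows the ring concentric on the round pad at (157,499). The oval hasn't moved. I'll grip it on the straight +x side.

step_arm(
  steps=[
    [[0.16,0.43,0,0,0,0.25],[0.32,0.87,0,0,0,0.5],[0.32,0.87,0,0,0,0.75],[0.32,0.87,0,0,0,0.75]],
  ],
  jaw=180,
)

```text
clock: 7.55
tool_pos: [0.4843, -0.2213, 0.1026]
orientation: [180.0, 0.0, -43.1]
force: [-0.3, 0.1, -0.2]
opening: 0.026
gripper_force: 0.0
```

step_arm(
  steps=[
    [[0.31,0.35,0.2,0,0,0.25],[0.63,0.69,0.4,0,0,0.5],[0.63,0.69,0.6,0,0,0.74],[0.63,0.69,0.6,0,0,0.74],[0.63,0.69,0.6,0,0,0.74]],
  ],
)

```text
clock: 8.05
tool_pos: [0.4836, -0.3132, 0.043]
orientation: [179.9, 0.0, -63.8]
force: [0.7, 0.4, 0.3]
opening: 0.0258
gripper_force: 0.0
```

step_arm(
  steps=[
    [[0.03,0.06,0,0,0,0.04],[0.03,0.06,0.15,0,0,0.04],[0.03,0.06,0.3,0,0,0.04],[0.03,0.06,0.39,0,0,0.04],[0.03,0.06,0.39,0,0,0.04]],
  ],
)

```text
clock: 8.55
tool_pos: [0.4791, -0.3192, 0.0038]
orientation: [180.0, 0.0, -65.3]
force: [-0.6, 0.2, -0.3]
opening: 0.0259
gripper_force: 0.0
```

```bash
python3 - <<'E'
from h import *
o=get_obs();print(o["tool_pos"],o["orientation"],o["force"],o["opening"])
I=[]
for n in("scene","top"):
    p,_=snapshot(n);p=p[:,:,::-1].copy()
    q=proj(n,[.4545,-.3305,.02])[0].astype(int)
    I.append(cv2.resize(p[q[1]-45:q[1]+45,q[0]-45:q[0]+45],None,fx=4,fy=4,interpolation=cv2.INTER_CUBIC))
p2=patch("top",p,.004,(.5573,.0469),.13);I.append(cv2.resize(p2,(360,360)))
cv2.imwrite("pics/o1.png",cv2.resize(np.hstack(I),None,fx=.74,fy=.74))
print(blob("top",p,.0,(.488,.038),.07,lambda p:gray(p)<70))
print("opad",blob("top",p,.0,(.627,.055),.08,lambda p:gray(p)<60))
E
```

```text
[ 0.47906789 -0.31923276  0.00381812] [ 1.79968980e+02  2.81128721e-02 -6.52949618e+01] [-0.59811287  0.20719208 -0.28162428] 0.02585418176155396
(array([0.487 , 0.0351]), array([52.9, 50.8]), np.float64(89.0))
opad (array([0.6263, 0.056 ]), array([ 77.5, 111.9]), np.float64(97.1))
```

View pics/o1.png

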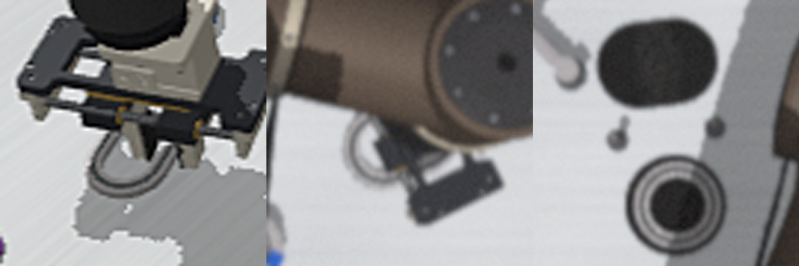

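The ring sits within about 3 mm of its pad centre. The oval's side band lies between the fingers, with the inner finger in the opening at (140,145). Closing.

step_arm(
  steps=[
    [[0,0,0.01,0,0,0],[0,0,0.01,0,0,0],[0,0,0.01,0,0,0],[0,0,0.01,0,0,0],[0,0,0.01,0,0,0]],
  ],
  jaw=255,
)

```text
clock: 9.15
tool_pos: [0.4794, -0.3199, 0.0036]
orientation: [-180.0, -0.0, -65.4]
force: [-1.6, 0.9, 6.6]
opening: 0.0131
gripper_force: 29.4
```

step_arm(
  steps=[
    [[-0.1,-0.2,0,0,0,0],[-0.2,-0.4,0,0,0,0],[-0.31,-0.6,0,0,0,0],[-0.41,-0.8,0,0,0,0],[-0.51,-1,0,0,0,0]],
  ],
)

```text
clock: 9.65
tool_pos: [0.5495, -0.2318, 0.0036]
orientation: [180.0, -0.0, -65.4]
force: [-1.4, -3.8, 4.7]
opening: 0.0131
gripper_force: 29.4
```

step_arm(
  steps=[
    [[-0.1,-0.2,0,0,0,0],[-0.2,-0.4,0,0,0,0],[-0.31,-0.6,0,0,0,0],[-0.41,-0.8,0,0,0,0],[-0.51,-1,0,0,0,0]],
  ],
)

```text
clock: 10.15
tool_pos: [0.6191, -0.1438, 0.0036]
orientation: [180.0, -0.0, -65.4]
force: [-2.2, -3.5, 5.3]
opening: 0.0135
gripper_force: 29.4
```

step_arm(
  steps=[
    [[-0.1,-0.19,0,0,0,0.12],[-0.2,-0.38,0,0,0,0.24],[-0.2,-0.38,0,0,0,0.36],[-0.2,-0.38,0,0,0,0.48],[-0.2,-0.38,0,0,0,0.6],[-0.2,-0.38,0,0,0,0.6]],
  ],
)

```text
clock: 10.75
tool_pos: [0.646, -0.1099, 0.0036]
orientation: [-179.9, -0.0, -82.6]
force: [0.4, -0.0, 4.7]
opening: 0.0129
gripper_force: 29.4
```

step_arm(
  steps=[
    [[-0.2,-0.04,0,0,0,0],[-0.4,-0.07,0,0,0,0],[-0.6,-0.11,0,0,0,0],[-0.8,-0.15,0,0,0,0],[-1,-0.18,0,0,0,0]],
  ],
)

```text
clock: 11.25
tool_pos: [0.6504, -0.0083, 0.0036]
orientation: [-180.0, -0.0, -82.5]
force: [-0.2, -4.1, 4.6]
opening: 0.0138
gripper_force: 29.7
```

step_arm(
  steps=[
    [[-0.2,-0.04,0,0,0,0],[-0.4,-0.08,0,0,0,0],[-0.55,-0.1,0,0,0,0],[-0.67,-0.12,0,0,0,0],[-0.67,-0.12,0,0,0,0],[-0.67,-0.12,0,0,0,0]],
  ],
)

```text
clock: 11.85
tool_pos: [0.6539, 0.0609, 0.0036]
orientation: [-179.9, 0.1, -82.5]
force: [-1.3, 3.1, 4.9]
opening: 0.0136
gripper_force: 29.7
```

step_arm(
  steps=[
    [[0,0,0,0,0,0],[0,0,0,0,0,0],[0,0,0,0,0,0],[0,0,-0.1,0,0,0],[0,0,-0.4,0,0,0],[0,0,-0.8,0,0,0],[0,0,-1,0,0,0]],
  ],
  jaw=180,
)

```text
clock: 12.55
tool_pos: [0.6547, 0.0596, 0.1071]
orientation: [-179.8, 0.0, -82.6]
force: [-0.6, 0.2, 0.5]
opening: 0.0259
gripper_force: 0.0
```

step_arm(
  steps=[
    [[-0.5,0.22,0,0,0,0],[-1,0.45,0,0,0,0],[-1,0.45,0,0,0,0]],
  ],
  jaw=120,
)

```text
clock: 12.85
tool_pos: [0.5939, 0.1558, 0.1041]
orientation: [-180.0, 0.1, -82.5]
force: [0.6, -1.0, -0.2]
opening: 0.0431
gripper_force: 0.0
```

step_arm(
  steps=[
    [[-0.5,0.22,0,0,0,0],[-1,0.45,0,0,0,0],[-1,0.45,0,0,0,0]],
  ],
)

```text
clock: 13.15
tool_pos: [0.5365, 0.2495, 0.1038]
orientation: [-180.0, 0.0, -82.4]
force: [0.5, -0.3, -0.3]
opening: 0.0465
gripper_force: 0.0
```

```bash
python3 - <<'E'
from h import *
o=get_obs();print(o["clock"],o["tool_pos"],o["orientation"])
I=[]
for n in("top","scene"):
    p,_=snapshot(n);p=p[:,:,::-1].copy();cv2.imwrite(f"{n}2.png",p)
    I.append(cv2.resize(patch(n,p,.008,(.5573,.0469),.13),(390,390)))
    print(n,"oval hole",blob(n,p,.0,(.627,.055),.06,lambda p:gray(p)<60),"ring hole",blob(n,p,.0,(.488,.038),.06,lambda p:gray(p)<60))
cv2.imwrite("pics/c2.png",np.hstack(I))
# plate: patch pixels (g.png, 266px for 260mm, z=.042) -> raw px
k=.26/266;f=lambda n,u,v:proj(n,[.628-v*k,.446-u*k,.042])[0]
hl=[f("top",95,127),f("scene",136,95)];hr=[f("top",190,141),f("scene",226,108)]
for a in(hl,hr): print("hole tri",tri(*a).round(4),"planes",world("top",a[0],.006)[0,:2].round(4),world("scene",a[1],.006)[0,:2].round(4))
print("bar top",world("top",f("top",130,131),.048)[0].round(4))
t=cv2.imread("pics/top0.png");print("raw bar corner search", proj("scene",[.498,.316,.048]))
# clamp
K=.16/266;g=lambda n,u,v:proj(n,[.74-v*K,.245-u*K,.048])[0]
print("knob tri(top ends)",tri(g("top",103,133),g("scene",73,147)).round(4))
d=np.load("top0.npy");q=proj("top",[.498,.316,.048])[0].astype(int);print(d[q[1]-3:q[1]+4:2,q[0]-12:q[0]+12:3].round(3))
E
```

```text
13.15 [0.53652011 0.24945154 0.10379102] [-1.79958437e+02  4.45643902e-02 -8.24244134e+01]
top oval hole (array([0.6267, 0.0583]), array([39.6, 73.6]), np.float64(96.2)) ring hole (array([0.4875, 0.0382]), array([95., 96.]), np.float64(85.3))
scene oval hole (array([0.6239, 0.062 ]), array([39.3, 69.4]), np.float64(92.7)) ring hole (array([0.4845, 0.0398]), array([51., 49.]), np.float64(34.0))
hole tri [0.5073 0.365  0.001 ] planes [0.5069 0.3636] [0.5108 0.3587]
hole tri [0.4939 0.2699 0.0023] planes [0.4929 0.2684] [0.4975 0.2669]
bar top [0.4995 0.3173 0.048 ]
raw bar corner search [[360.13364033 164.51218222]]
knob tri(top ends) [0.6583 0.1813 0.0635]
[[1.505 1.455 1.455 1.46  1.457 1.456 1.497 1.497]
 [1.502 1.455 1.454 1.458 1.456 1.45  1.453 1.457]
 [1.493 1.454 1.451 1.45  1.451 1.451 1.449 1.459]
 [1.496 1.494 1.494 1.493 1.496 1.461 1.451 1.454]]
```

View pics/c2.png

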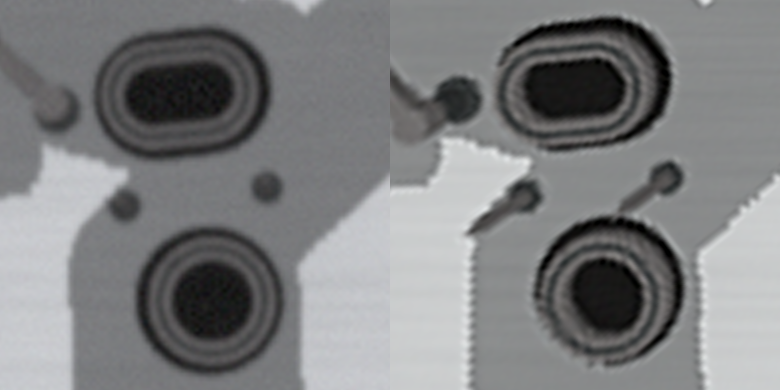

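Both gaskets sit concentric on their pads: oval at (183,93) and ring at (212,300) in the top crop. From the top view, the plate handle is at (0.500, 0.3165), with plate y at 81.6° and the bar about 45 mm up. Going to grip it.

step_arm(
  steps=[
    [[-0.35,0.14,0,0,0,0.14],[-0.71,0.27,0,0,0,0.28],[-0.71,0.27,0,0,0,0.42],[-0.71,0.27,0,0,0,0.56],[-0.71,0.27,0.1,0,0,0.56],[-0.71,0.27,0.2,0,0,0.56]],
  ],
)

```text
clock: 13.85
tool_pos: [0.5029, 0.3125, 0.0824]
orientation: [-180.0, 0.0, -98.6]
force: [1.5, -0.0, -0.7]
opening: 0.0466
gripper_force: 0.0
```

```bash
python3 - <<'E'
from h import *
o=get_obs();print(o["tool_pos"],o["orientation"])
p,_=snapshot("scene");q=proj("scene",[.5,.316,.05])[0].astype(int)
cv2.imwrite("pics/p1.png",cv2.resize(p[q[1]-60:q[1]+50,q[0]-70:q[0]+70,::-1],None,fx=5,fy=5,interpolation=cv2.INTER_CUBIC))
E
```

```text
[0.5028936  0.31247881 0.08240265] [-1.79991387e+02  1.85266422e-02 -9.86024636e+01]
```

View pics/p1.png

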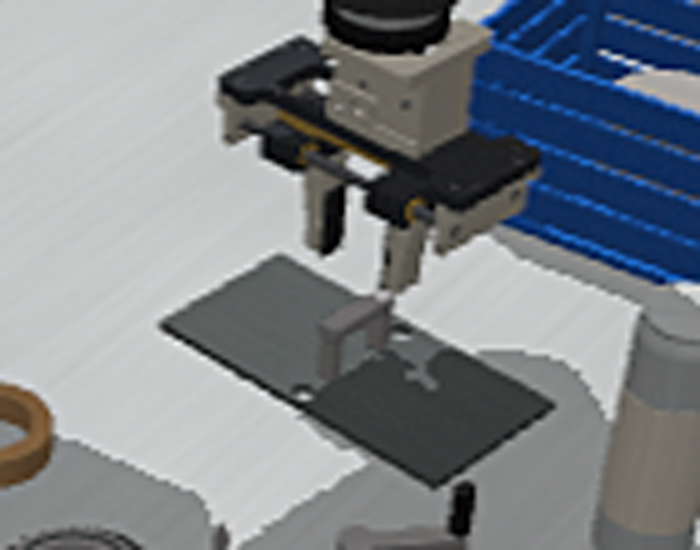

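The handle lies along the gap between the fingers, and the alignment looks right. Descending and gripping.

step_arm(
  steps=[
    [[-0.04,0.03,0.15,0,0,0],[-0.04,0.03,0.35,0,0,0],[-0.04,0.03,0.5,0,0,0],[-0.04,0.03,0.59,0,0,0],[-0.04,0.03,0.59,0,0,0]],
  ],
)

```text
clock: 14.4
tool_pos: [0.4994, 0.3164, 0.0222]
orientation: [179.9, -0.2, -98.7]
force: [-0.4, -0.4, -0.1]
opening: 0.0463
gripper_force: 0.0
```

step_arm(
  steps=[
    [[0,0,0,0,0,0],[0,0,0,0,0,0],[0,0,0,0,0,0],[0,0,0,0,0,0],[0,0,0,0,0,0],[0,0,0,0,0,0]],
  ],
  jaw=255,
)

```text
clock: 15.0
tool_pos: [0.5001, 0.3179, 0.0245]
orientation: [-180.0, 0.0, -98.6]
force: [-2.2, -1.2, 3.7]
opening: 0.0161
gripper_force: 30.0
```

step_arm(
  steps=[
    [[0,0,-0.1,0,0,0],[0,0,-0.3,0,0,0],[0,0,-0.5,0,0,0],[0,0,-0.7,0,0,0],[0,0,-0.8,0,0,0],[0,0,-0.8,0,0,0]],
  ],
)

```text
clock: 15.6
tool_pos: [0.5004, 0.3182, 0.1053]
orientation: [-179.9, 0.1, -98.7]
force: [-0.0, -1.0, -4.2]
opening: 0.0157
gripper_force: 30.0
```

```bash
python3 - <<'E'
from h import *
o=get_obs();print(o["tool_pos"],o["orientation"],o["force"],o["moment"],o["opening"])
I=[]
for n in("top","scene"):
    p,_=snapshot(n);p=p[:,:,::-1].copy();cv2.imwrite(f"{n}3.png",p)
    I.append(cv2.resize(patch(n,p,.086,(.5,.317),.15),(390,390)))
cv2.imwrite("pics/p2.png",np.hstack(I))
E
```

```text
[0.50035274 0.31817959 0.10533129] [-1.79934098e+02  1.17327737e-01 -9.86522002e+01] [-0.03107689 -1.03940903 -4.24959527] [ 0.13514236 -0.12507409 -0.01970995] 0.015733936721248686
```

View pics/p2.png

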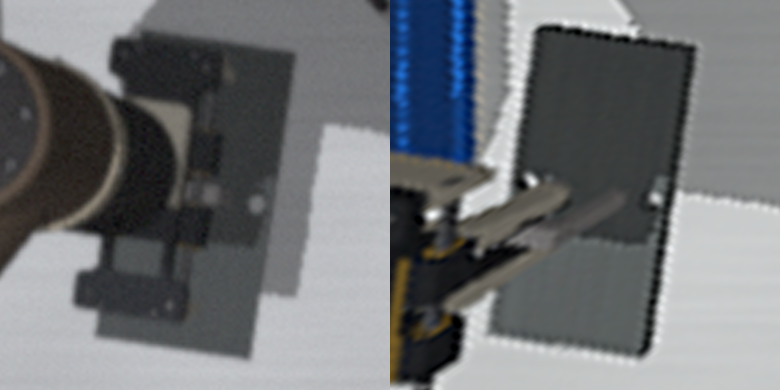

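The plate hangs level. From the top crop, its corners (295,52) and (97,337) and hole (257,203) put its centre 2 mm in -y of the tool. Carrying it over the jig.

step_arm(
  steps=[
    [[0.15,-0.06,0,0,0,0],[0.35,-0.13,0,0,0,0],[0.6,-0.22,0,0,0,0],[0.86,-0.32,0,0,0,0]],
  ],
)

```text
clock: 16.1
tool_pos: [0.5179, 0.2261, 0.1026]
orientation: [179.9, -0.1, -98.6]
force: [0.1, 0.5, -4.4]
opening: 0.0155
gripper_force: 30.0
```

step_arm(
  steps=[
    [[0.25,-0.09,0,0,0,0],[0.5,-0.19,0,0,0,0],[0.75,-0.28,0,0,0,0],[0.86,-0.32,0,0,0,0]],
  ],
)

```text
clock: 16.5
tool_pos: [0.5365, 0.1351, 0.1027]
orientation: [179.9, -0.1, -98.8]
force: [-0.5, -0.1, -4.0]
opening: 0.016
gripper_force: 30.0
```

step_arm(
  steps=[
    [[0.25,-0.09,0,0,0,-0.1],[0.5,-0.19,0,0,0,-0.2],[0.7,-0.26,0,0,0,-0.32],[0.86,-0.32,0,0,0,-0.44],[0.86,-0.32,0,0,0,-0.555],[0.86,-0.32,0,0,0,-0.555],[0.86,-0.32,0,0,0,-0.555]],
  ],
)

```text
clock: 17.2
tool_pos: [0.5557, 0.0481, 0.1033]
orientation: [179.9, -0.0, -82.9]
force: [0.3, -0.1, -4.8]
opening: 0.0158
gripper_force: 30.0
```

```bash
cat >> h.py <<'E'
from scipy.optimize import minimize
def platefit(n,im,z,c0,th0):
    "fit 240x120 outline at height z: maximise mean outside-minus-inside brightness (clipped) along edges"
    g=cv2.GaussianBlur(gray(im),(0,0),1).astype(np.float32)
    u=np.linspace(-.11,.11,60);v=np.linspace(-.05,.05,30)
    E=lambda d:np.vstack([np.c_[u,0*u+.06+d],np.c_[u,0*u-.06-d],np.c_[0*v+.12+d,v],np.c_[0*v-.12-d,v]])
    def samp(p,d):
        e=E(d);c,s=np.cos(p[2]),np.sin(p[2]);q=proj(n,np.c_[p[0]+c*e[:,0]-s*e[:,1],p[1]+s*e[:,0]+c*e[:,1],0*e[:,0]+z]).astype(np.float32)
        return cv2.remap(g,q[:,:1],q[:,1:],cv2.INTER_LINEAR)[:,0]
    cost=lambda p:-np.clip(samp(p,.002)-samp(p,-.002),-5,30).mean()
    best=min((minimize(cost,[c0[0]+a,c0[1]+b,th0],method="Nelder-Mead",options=dict(initial_simplex=[[c0[0]+a,c0[1]+b,th0],[c0[0]+a+.004,c0[1]+b,th0],[c0[0]+a,c0[1]+b+.004,th0],[c0[0]+a,c0[1]+b,th0+.04]])) for a in(-.004,0,.004) for b in(-.004,0,.004)),key=lambda r:r.fun)
    return best.x[:2].round(4),round(np.degrees(best.x[2]),1),round(best.fun,1)
E
python3 - <<'E'
from h import *
r=np.radians
print("start",[platefit(n,cv2.imread(f"pics/{n}0.png"),.006,(.5,.316),r(-8.4)) for n in("top","scene")])
print("lift",[platefit(n,cv2.imread(f"{n}3.png"),.0868,(.5004,.3162),r(-8.4)) for n in("top","scene")])
for n in("top","scene"):
    p,_=snapshot(n);p=p[:,:,::-1].copy();cv2.imwrite(f"{n}4.png",p)
    print(n,platefit(n,p,.0848,(.556,.0465),r(7.2)))
    b=cv2.imread(f"{n}2.png")
    for q in((.5512,.0945),(.5634,-.0007)): print("  pin",blob(n,b,0,q,.014,lambda p:gray(p)<np.median(gray(p))-25))
o=get_obs();print(o["tool_pos"],o["orientation"])
E
```

```text
Traceback (most recent call last):
  File "h.py", line 43, in platefit
    best=min((minimize(cost,[c0[0]+a,c0[1]+b,th0],method="Nelder-Mead",options=dict(initial_simplex=[[c0[0]+a,c0[1]+b,th0],[c0[0]+a+.004,c0[1]+b,th0],[c0[0]+a,c0[1]+b+.004,th0],[c0[0]+a,c0[1]+b,th0+.04]])) for a in(-.004,0,.004) for b in(-.004,0,.004)),key=lambda r:r.fun)
  File "h.py", line 43, in <genexpr>
    best=min((minimize(cost,[c0[0]+a,c0[1]+b,th0],method="Nelder-Mead",options=dict(initial_simplex=[[c0[0]+a,c0[1]+b,th0],[c0[0]+a+.004,c0[1]+b,th0],[c0[0]+a,c0[1]+b+.004,th0],[c0[0]+a,c0[1]+b,th0+.04]])) for a in(-.004,0,.004) for b in(-.004,0,.004)),key=lambda r:r.fun)
              ~~~~~~~~^^^^^^^^^^^^^^^^^^^^^^^^^^^^^^^^^^^^^^^^^^^^^^^^^^^^^^^^^^^^^^^^^^^^^^^^^^^^^^^^^^^^^^^^^^^^^^^^^^^^^^^^^^^^^^^^^^^^^^^^^^^^^^^^^^^^^^^^^^^^^^^^^^^^^^^^^^^^^^^^^^^^^^^^^^^^^^^^^^^^^^^
  File "h.py", line 42, in <lambda>
    cost=lambda p:-np.clip(samp(p,.002)-samp(p,-.002),-5,30).mean()
                                        ~~~~^^^^^^^^^
  File "h.py", line 40, in samp
    e=E(d);c,s=np.cos(p[2]),np.sin(p[2]);q=proj(n,np.c_[p[0]+c*e[:,0]-s*e[:,1],p[1]+s*e[:,0]+c*e[:,1],0*e[:,0]+z]).astype(np.float32)
                                           ~~~~^^^^^^^^^^^^^^^^^^^^^^^^^^^^^^^^^^^^^^^^^^^^^^^^^^^^^^^^^^^^^^^^^^^
  File "h.py", line 4, in proj
    c=calibration(n); return cv2.projectPoints(np.float64(P).reshape(-1,1,3),c["rvec"],c["tvec"],c["mtx"],None)[0][:,0]
ValueError: time passes only in moves, steps and waits
```

```bash
sed -i '2a import functools; calibration=functools.lru_cache(None)(calibration)' h.py
python3 - <<'E'
from h import *
r=np.radians
print("start",[platefit(n,cv2.imread(f"pics/{n}0.png"),.006,(.5,.316),r(-8.4)) for n in("top","scene")])
print("lift",[platefit(n,cv2.imread(f"{n}3.png"),.0868,(.5004,.3162),r(-8.4)) for n in("top","scene")])
for n in("top","scene"):
    p,_=snapshot(n);p=p[:,:,::-1].copy();cv2.imwrite(f"{n}4.png",p)
    print(n,platefit(n,p,.0848,(.556,.0465),r(7.2)))
    b=cv2.imread(f"{n}2.png")
    for q in((.5512,.0945),(.5634,-.0007)): print("  pin",blob(n,b,0,q,.014,lambda p:gray(p)<np.median(gray(p))-25))
o=get_obs();print(o["tool_pos"],o["orientation"])
E
```

```text
start [(array([0.5011, 0.3162]), np.float64(-8.5), np.float64(-28.3)), (array([0.5043, 0.312 ]), np.float64(-8.2), np.float64(-25.7))]
lift [(array([0.4997, 0.3176]), np.float64(-9.4), np.float64(-21.6)), (array([0.5042, 0.3093]), np.float64(-9.2), np.float64(-25.9))]
top (array([0.5553, 0.0474]), np.float64(7.0), np.float64(-21.1))
  pin (array([0.5506, 0.0945]), array([16.6, 18.2]), np.float64(116.9))
  pin (array([ 5.629e-01, -5.000e-04]), array([16., 17.]), np.float64(103.4))
scene (array([0.5578, 0.0436]), np.float64(7.3), np.float64(-18.9))
  pin (array([0.5521, 0.0941]), array([18.5, 15.7]), np.float64(40.3))
  pin (array([ 0.5642, -0.001 ]), array([17.6, 17.3]), np.float64(169.8))
[0.55583304 0.04839886 0.10365201] [ 1.79969999e+02 -5.20203788e-03 -8.28020914e+01]
```

step_arm(
  steps=[
    [[0,-0.01,0.1,0,0,0],[0,-0.01,0.2,0,0,0],[0,-0.01,0.3,0,0,0],[0,-0.01,0.36,0,0,0],[0,-0.01,0.36,0,0,0]],
  ],
)

```text
clock: 17.8
tool_pos: [0.5561, 0.048, 0.0664]
orientation: [179.8, -0.0, -82.8]
force: [1.0, 0.5, -4.8]
opening: 0.0157
gripper_force: 30.0
```

step_arm(
  steps=[
    [[0,0,0.02,0,0,0],[0,0,0.04,0,0,0],[0,0,0.06,0,0,0],[0,0,0.06,0,0,0]],
  ],
)

```text
clock: 18.2
tool_pos: [0.557, 0.0483, 0.0619]
orientation: [180.0, 0.0, -82.8]
force: [-0.2, 0.0, -4.4]
opening: 0.0151
gripper_force: 30.0
```

step_arm(
  steps=[
    [[0,0,0.02,0,0,0],[0,0,0.04,0,0,0],[0,0,0.06,0,0,0],[0,0,0.06,0,0,0]],
  ],
)

```text
clock: 18.6
tool_pos: [0.5568, 0.0482, 0.0556]
orientation: [180.0, -0.0, -82.8]
force: [1.2, 0.3, -4.0]
opening: 0.0158
gripper_force: 30.0
```

The underside is below the pin tops with no resistance, so the pins are in the holes.

step_arm(
  steps=[
    [[0,0,0.03,0,0,0],[0,0,0.06,0,0,0],[0,0,0.09,0,0,0],[0,0,0.12,0,0,0],[0,0,0.12,0,0,0]],
  ],
)

```text
clock: 19.1
tool_pos: [0.5567, 0.0482, 0.0434]
orientation: [179.9, -0.0, -82.8]
force: [-0.4, 0.3, -4.6]
opening: 0.0155
gripper_force: 30.0
```

step_arm(
  steps=[
    [[0,0,0.02,0,0,0],[0,0,0.04,0,0,0],[0,0,0.06,0,0,0],[0,0,0.08,0,0,0],[0,0,0.08,0,0,0]],
  ],
)

```text
clock: 19.6
tool_pos: [0.5568, 0.0482, 0.0356]
orientation: [180.0, -0.0, -82.8]
force: [-0.1, 0.5, -4.4]
opening: 0.0157
gripper_force: 30.0
```

step_arm(
  steps=[
    [[0,0,0.01,0,0,0],[0,0,0.02,0,0,0],[0,0,0.03,0,0,0],[0,0,0.03,0,0,0]],
  ],
)

```text
clock: 20.0
tool_pos: [0.557, 0.0482, 0.0328]
orientation: [180.0, -0.0, -82.8]
force: [-0.1, 0.3, -3.7]
opening: 0.0157
gripper_force: 30.0
```

step_arm(
  steps=[
    [[0,0,0.005,0,0,0],[0,0,0.01,0,0,0],[0,0,0.015,0,0,0],[0,0,0.015,0,0,0]],
  ],
)

```text
clock: 20.4
tool_pos: [0.5571, 0.0483, 0.0324]
orientation: [-180.0, -0.0, -82.7]
force: [-4.0, -0.2, 6.7]
opening: 0.0156
gripper_force: 30.0
```

Contact came at the expected height (underside 8 mm). Releasing and rising.

step_arm(
  steps=[
    [[0,0,0,0,0,0],[0,0,0,0,0,0],[0,0,0,0,0,0],[0,0,0,0,0,0],[0,0,-0.15,0,0,0],[0,0,-0.35,0,0,0],[0,0,-0.6,0,0,0],[0,0,-0.8,0,0,0]],
  ],
  jaw=130,
)

```text
clock: 21.2
tool_pos: [0.5573, 0.0483, 0.1126]
orientation: [-180.0, -0.0, -82.7]
force: [-0.3, 0.3, -0.4]
opening: 0.043
gripper_force: 0.0
```

```bash
python3 - <<'E'
from h import *
o=get_obs();print(o["clock"],o["tool_pos"],o["orientation"],o["force"])
for n in("top","scene"):
    p,_=snapshot(n);p=p[:,:,::-1].copy();cv2.imwrite(f"{n}5.png",p)
    for z in(.014,.006): print(n,z,platefit(n,p,z,(.557,.047),np.radians(7.3)))
# depth levels on plate in scene: residual height of plate points
c=calibration("top");R=cv2.Rodrigues(c["rvec"])[0]
_,d=snapshot("top")
for lx,ly in((-.1,.04),(-.1,-.04),(.1,.04),(.1,-.04),(-.05,-.05),(.05,-.05),(-.16,0)):
    a=np.radians(7.3);w=[.557+lx*np.cos(a)-ly*np.sin(a),.047+lx*np.sin(a)+ly*np.cos(a),.014]
    q=proj("top",w)[0].round().astype(int);D=np.median(d[q[1]-2:q[1]+3,q[0]-2:q[0]+3])
    print((lx,ly),((R.T@(D*np.linalg.inv(c["mtx"])@[q[0],q[1],1]-c["tvec"]))[2]*1000).round(1))
E
```

```text
21.2 [0.55734683 0.04833906 0.11263928] [-1.79965138e+02 -1.86142469e-03 -8.27430988e+01] [-0.26444566  0.30932437 -0.35812238]
top 0.014 (array([0.5566, 0.0479]), np.float64(7.3), np.float64(-21.0))
top 0.006 (array([0.5575, 0.0482]), np.float64(7.4), np.float64(-21.0))
scene 0.014 (array([0.5599, 0.0421]), np.float64(6.2), np.float64(-24.4))
scene 0.006 (array([0.5551, 0.0486]), np.float64(6.1), np.float64(-23.4))
(-0.1, 0.04) 13.3
(-0.1, -0.04) 13.3
(0.1, 0.04) 556.0
(0.1, -0.04) 13.6
(-0.05, -0.05) 15.1
(0.05, -0.05) 12.7
(-0.16, 0) -0.2
```

The plate is seated: surface about 13.5 mm up at every sampled spot, angle 7.3°. The clamp pivot works out to (0.6156, 0.1402) and the knob to (0.658, 0.181), a radius of 59 mm and an angle of about 2.21 rad, which fits. I'll turn the gripper and go over the knob.

step_arm(
  steps=[
    [[0,0,0,0,0,-0.28],[0,0,0,0,0,-0.56],[0,0,0,0,0,-0.84],[0,0,0,0,0,-1],[0,0,0,0,0,-1]],
  ],
)

```text
clock: 21.85
tool_pos: [0.5565, 0.0481, 0.1105]
orientation: [179.9, 0.0, -54.0]
force: [-0.3, -0.3, -0.4]
opening: 0.0429
gripper_force: 0.0
```

step_arm(
  steps=[
    [[0,0,0,0,0,-0.28],[0,0,0,0,0,-0.56],[0,0,0,0,0,-0.84],[0,0,0,0,0,-1],[0,0,0,0,0,-1]],
  ],
)

```text
clock: 22.35
tool_pos: [0.5567, 0.0482, 0.1108]
orientation: [180.0, 0.0, -25.5]
force: [-0.8, 0.1, -0.4]
opening: 0.0431
gripper_force: 0.0
```

step_arm(
  steps=[
    [[0.04,-0.2,0,0,0,-0.28],[0.09,-0.4,0,0,0,-0.56],[0.13,-0.6,0,0,0,-0.84],[0.17,-0.81,0,0,0,-1],[0.17,-0.81,0,0,0,-1]],
  ],
)

```text
clock: 22.85
tool_pos: [0.6085, 0.1158, 0.1107]
orientation: [180.0, -0.0, 3.1]
force: [-1.0, 0.2, -0.2]
opening: 0.0431
gripper_force: 0.0
```

step_arm(
  steps=[
    [[0.14,-0.16,0,0,0,-0.28],[0.28,-0.32,0,0,0,-0.56],[0.42,-0.48,0,0,0,-0.84],[0.55,-0.64,0,0,0,-1],[0.55,-0.64,0,0,0,-1],[0.55,-0.64,0,0,0,-1]],
  ],
)

```text
clock: 23.45
tool_pos: [0.658, 0.1808, 0.1106]
orientation: [-180.0, 0.1, 31.6]
force: [0.1, -0.4, -0.4]
opening: 0.0427
gripper_force: 0.0
```

step_arm(
  steps=[
    [[0,0,0,0,0,-0.25],[0,0,0,0,0,-0.43],[0,0,0.15,0,0,-0.43],[0,0,0.35,0,0,-0.43],[0,0,0.55,0,0,-0.43],[0,0,0.7,0,0,-0.43],[0,0,0.74,0,0,-0.43],[0,0,0.74,0,0,-0.43]],
  ],
)

```text
clock: 24.25
tool_pos: [0.6581, 0.1806, 0.0366]
orientation: [-180.0, 0.1, 44.1]
force: [0.3, -0.6, 0.1]
opening: 0.0429
gripper_force: 0.0
```

step_arm(
  steps=[
    [[0,0,0,0,0,0],[0,0,0,0,0,0],[0,0,0,0,0,0],[0,0,0,0,0,0]],
  ],
  jaw=205,
)

```text
clock: 24.65
tool_pos: [0.6588, 0.1813, 0.0381]
orientation: [180.0, -0.1, 44.2]
force: [-0.3, 1.4, 1.3]
opening: 0.0191
gripper_force: 0.4
```

step_arm(
  steps=[
    [[0,0,0,0,0,0],[0,0,0,0,0,0],[0,0,0,0,0,0]],
  ],
  jaw=230,
)

```text
clock: 24.95
tool_pos: [0.6588, 0.1813, 0.0378]
orientation: [180.0, -0.0, 44.2]
force: [-1.3, 0.6, 2.6]
opening: 0.0135
gripper_force: 30.0
```

step_arm(
  steps=[
    [[0,0,0,0,0,0],[0,0,0,0,0,0],[0,0,0,0,0,0]],
  ],
  jaw=205,
)

```text
clock: 25.25
tool_pos: [0.6583, 0.1809, 0.0372]
orientation: [-180.0, 0.0, 44.2]
force: [-0.5, 0.5, 0.1]
opening: 0.0169
gripper_force: 0.0
```

```bash
python3 - <<'E'
import numpy as np
# arc about pivot, tool yaw follows arm; rows in tool frame at each call start, steps of 6 deg
P=np.array([.6156,.1402]);rad=.0595
def pose(f): a=np.radians(f);return P+rad*np.array([np.cos(a),np.sin(a)])
f0=44.2
for f1 in(20.2,-3.8,-27.8,-51.8,-75.8,-87):
    a=np.radians(f0);X=np.array([np.cos(a),np.sin(a)]);Y=np.array([np.sin(a),-np.cos(a)])
    n=4;print(f0,f1,[[round(float((pose(f)-pose(f0))@X)*10,2),round(float((pose(f)-pose(f0))@Y)*10,2),round((f0-f)/28.648,2)] for f in np.linspace(f0,f1,n+1)[1:]])
    f0=f1
E
```

```text
44.2 20.2 [[-0.0, 0.06, np.float64(0.21)], [-0.01, 0.12, np.float64(0.42)], [-0.03, 0.18, np.float64(0.63)], [-0.05, 0.24, np.float64(0.84)]]
20.2 -3.8 [[-0.0, 0.06, np.float64(0.21)], [-0.01, 0.12, np.float64(0.42)], [-0.03, 0.18, np.float64(0.63)], [-0.05, 0.24, np.float64(0.84)]]
-3.8 -27.8 [[-0.0, 0.06, np.float64(0.21)], [-0.01, 0.12, np.float64(0.42)], [-0.03, 0.18, np.float64(0.63)], [-0.05, 0.24, np.float64(0.84)]]
-27.8 -51.8 [[-0.0, 0.06, np.float64(0.21)], [-0.01, 0.12, np.float64(0.42)], [-0.03, 0.18, np.float64(0.63)], [-0.05, 0.24, np.float64(0.84)]]
-51.8 -75.8 [[-0.0, 0.06, np.float64(0.21)], [-0.01, 0.12, np.float64(0.42)], [-0.03, 0.18, np.float64(0.63)], [-0.05, 0.24, np.float64(0.84)]]
-75.8 -87 [[-0.0, 0.03, np.float64(0.1)], [-0.0, 0.06, np.float64(0.2)], [-0.01, 0.09, np.float64(0.29)], [-0.01, 0.12, np.float64(0.39)]]
```

The knob is caged (14 mm on a test closure). Swinging along the arc.

step_arm(
  steps=[
    [[0,0.06,0,0,0,0.21],[-0.01,0.12,0,0,0,0.42],[-0.03,0.18,0,0,0,0.63],[-0.05,0.24,0,0,0,0.84],[-0.05,0.24,0,0,0,0.84]],
  ],
)

```text
clock: 25.75
tool_pos: [0.6717, 0.1597, 0.0371]
orientation: [180.0, 0.0, 20.0]
force: [-0.3, -0.1, 0.0]
opening: 0.017
gripper_force: 0.0
```

step_arm(
  steps=[
    [[0,0.06,0,0,0,0.21],[-0.01,0.12,0,0,0,0.42],[-0.03,0.18,0,0,0,0.63],[-0.05,0.24,0,0,0,0.84],[-0.05,0.24,0,0,0,0.84]],
  ],
)

```text
clock: 26.25
tool_pos: [0.6751, 0.1357, 0.0373]
orientation: [180.0, 0.0, -3.9]
force: [0.3, 0.2, 0.8]
opening: 0.0175
gripper_force: 0.0
```

step_arm(
  steps=[
    [[0,0.06,0,0,0,0.21],[-0.01,0.12,0,0,0,0.42],[-0.03,0.18,0,0,0,0.63],[-0.05,0.24,0,0,0,0.84],[-0.05,0.24,0,0,0,0.84]],
  ],
)

```text
clock: 26.75
tool_pos: [0.6684, 0.1124, 0.0375]
orientation: [180.0, 0.0, -27.9]
force: [0.6, 0.9, 0.5]
opening: 0.0176
gripper_force: 0.0
```

step_arm(
  steps=[
    [[0,0.06,0,0,0,0.21],[-0.01,0.12,0,0,0,0.42],[-0.03,0.18,0,0,0,0.63],[-0.05,0.24,0,0,0,0.84],[-0.05,0.24,0,0,0,0.84]],
  ],
)

```text
clock: 27.25
tool_pos: [0.6527, 0.0938, 0.0376]
orientation: [180.0, -0.0, -51.9]
force: [0.3, 0.8, -0.6]
opening: 0.0172
gripper_force: 0.0
```

step_arm(
  steps=[
    [[0,0.06,0,0,0,0.21],[-0.01,0.12,0,0,0,0.42],[-0.03,0.18,0,0,0,0.63],[-0.05,0.24,0,0,0,0.84],[-0.05,0.24,0,0,0,0.84]],
  ],
)

```text
clock: 27.75
tool_pos: [0.6307, 0.0831, 0.0376]
orientation: [180.0, -0.0, -75.9]
force: [0.2, -1.0, -0.0]
opening: 0.0175
gripper_force: 0.0
```

step_arm(
  steps=[
    [[0,0.03,0,0,0,0.12],[0,0.05,0,0,0,0.24],[0,0.07,0,0,0,0.24],[0,0.08,0,0,0,0.24],[0,0.09,0,0,0,0.24],[0,0.09,0,0,0,0.24]],
  ],
)

```text
clock: 28.35
tool_pos: [0.6222, 0.0809, 0.0375]
orientation: [-180.0, 0.0, -82.9]
force: [0.4, 0.5, -0.4]
opening: 0.0173
gripper_force: 0.2
```

step_arm(
  steps=[
    [[0,0.01,0,0,0,0],[0,0.02,0,0,0,0],[0,0.03,0,0,0,0],[0,0.03,0,0,0,0]],
  ],
)

```text
clock: 28.75
tool_pos: [0.6216, 0.0809, 0.0377]
orientation: [-179.8, 0.0, -83.0]
force: [9.1, -1.1, -6.1]
opening: 0.0169
gripper_force: 4.6
```

It has reached its stop (9 N reaction). Backing off, opening a little, and lifting clear.

step_arm(
  steps=[
    [[0,-0.03,0,0,0,0],[0,-0.03,0,0,0,0],[0,-0.03,0,0,0,0],[0,-0.03,-0.15,0,0,0],[0,-0.03,-0.4,0,0,0],[0,-0.03,-0.8,0,0,0],[0,-0.03,-1,0,0,0]],
  ],
  jaw=174,
)

```text
clock: 29.45
tool_pos: [0.6229, 0.0809, 0.1406]
orientation: [-179.8, 0.0, -83.0]
force: [0.0, 0.5, 0.7]
opening: 0.0279
gripper_force: 0.0
```

step_arm(
  steps=[
    [[-0.5,0.3,-0.3,0,0,0],[-1,0.6,-0.5,0,0,0],[-1,0.6,-0.5,0,0,0]],
  ],
)

```text
clock: 29.75
tool_pos: [0.5491, 0.1744, 0.1893]
orientation: [-179.9, 0.1, -83.0]
force: [0.4, -0.1, -0.2]
opening: 0.0278
gripper_force: 0.0
```

step_arm(
  steps=[
    [[-0.5,0.3,0,0,0,0],[-1,0.6,0,0,0,0],[-1,0.6,0,0,0,0],[-1,0.6,0,0,0,0]],
  ],
)

```text
clock: 30.15
tool_pos: [0.4771, 0.2663, 0.1877]
orientation: [180.0, 0.0, -82.8]
force: [-0.2, 0.3, -0.3]
opening: 0.0278
gripper_force: 0.0
```

```bash
python3 - <<'E'
from h import *
o=get_obs();print(o["clock"],o["tool_pos"],o["force"])
p,_=snapshot("top");p=p[:,:,::-1].copy();cv2.imwrite("top6.png",p)
print(platefit("top",p,.014,(.557,.047),np.radians(7.3)))
# knob: darkest blob at knob height around expected stop
print("knob",blob("top",p,.062,(.623,.081),.03,lambda q:gray(q)<35))
for n in("top",):
    q=p.astype(int);b=cv2.imread("top5.png").astype(int)
    for nm,w in dict(can=(.73,.27,0),stack=(.74,-.22,.04),short=(.37,-.19,.02),flange=(.76,.12,.03),tape=(.37,.1,.02)).items(): 
        c=proj(n,w)[0].astype(int);a=cv2.imread("pics/top0.png").astype(int);s=np.s_[c[1]-22:c[1]+22,c[0]-22:c[0]+22];print(nm,np.abs(q[s]-a[s]).mean().round(1))
E
```

```text
30.15 [0.47709493 0.26634628 0.18773612] [-0.18445046  0.26885143 -0.32017334]
(array([0.557 , 0.0478]), np.float64(7.0), np.float64(-27.1))
knob (array([0.6207, 0.0782]), array([15.9, 10. ]), np.float64(30.1))
can 29.0
stack 6.3
short 7.0
flange 34.1
tape 24.8
```

Final check: the plate is at (0.557, 0.048) and 7.0°, and the knob is at its stop position. Handing in.

```bash
python3 -c "
from plant import *
print(close_job())"
```

```text
the job is handed in; nothing more can be done
None
```

The job is handed in at about 30 s of the 72 s allowed: both gaskets are on their pads, the plate is seated on the pins, and the clamp is at its stop. I can't see the judge's result. The final check that bystanders hadn't moved was thrown off by arm shadows, but no path came near any of them.

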